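# Nest the porcelain casseroles on the drying mat, handles fanned

## Task

Put the four washed porcelain casseroles (the white pans with handles) away as one nest in the middle of the round blue mat: the largest first, then each next smaller one seated level inside the one before, with the handles fanned out well apart so that each can be gripped by itself. It is porcelain, so set each one down rather than dropping it, and leave the petri dish, which has no handle, where it is.

Things in the scene. Friction and masses are not known exactly. Their poses are not given: they have to be found in the camera images.
- casserole_1: largest of four loose white porcelain pans: rim 128 mm across and 56 mm high, foot 100 mm across, walls 4 mm, inner floor 12 mm above the underside, about 170 g. Origin: centre of the underside, z up. Handle along its -x: level, flat-sided, 14 mm wide, from 5 mm below to 9 mm above rim height, reaching 62 mm out from the rim; pinch it across its width from above
- casserole_1_handle (a point): point at mid-width and mid-height of the straight part of that casserole's handle (largest), 36 mm out from its rim: 100 mm from the pan's axis along its -x and 58 mm above its underside; a good place to pinch it
- casserole_2: second largest of four loose white porcelain pans: rim 108 mm across and 54 mm high, foot 80 mm across, walls 4 mm, inner floor 12 mm above the underside, about 130 g. Origin: centre of the underside, z up. Handle along its -x: level, flat-sided, 14 mm wide, from 5 mm below to 9 mm above rim height, reaching 62 mm out from the rim; pinch it across its width from above
- casserole_2_handle (a point): point at mid-width and mid-height of the straight part of that casserole's handle (second largest), 36 mm out from its rim: 90 mm from the pan's axis along its -x and 56 mm above its underside; a good place to pinch it
- casserole_3: second smallest of four loose white porcelain pans: rim 88 mm across and 52 mm high, foot 60 mm across, walls 4 mm, inner floor 12 mm above the underside, about 100 g. Origin: centre of the underside, z up. Handle along its -x: level, flat-sided, 14 mm wide, from 5 mm below to 9 mm above rim height, reaching 62 mm out from the rim; pinch it across its width from above
- casserole_3_handle (a point): point at mid-width and mid-height of the straight part of that casserole's handle (second smallest), 36 mm out from its rim: 80 mm from the pan's axis along its -x and 54 mm above its underside; a good place to pinch it
- casserole_4: smallest of four loose white porcelain pans: rim 68 mm across and 50 mm high, foot 40 mm across, walls 4 mm, inner floor 12 mm above the underside, about 70 g. Origin: centre of the underside, z up. Handle along its -x: level, flat-sided, 14 mm wide, from 5 mm below to 9 mm above rim height, reaching 62 mm out from the rim; pinch it across its width from above
- casserole_4_handle (a point): point at mid-width and mid-height of the straight part of that casserole's handle (smallest), 36 mm out from its rim: 70 mm from the pan's axis along its -x and 52 mm above its underside; a good place to pinch it
- drying_mat: round blue silicone mat, 164 mm across, lying fixed on the table. Origin: centre of its underside; its flat upper face is 4 mm higher
- petri_base: a bystander: loose round flat glass dish without a handle, 96 mm across, 18 mm high, at the back of the table beside the steel box. Origin: centre of its underside
Not all that is in view belongs to the job. Leave any purple look-alike of the casserole_3 alone.

How it is judged:
By the outcome, as a careful person would: the job done as asked, in the order asked, and still so for the second after the job is handed in, with the robot touching nothing.
It also fails if it takes over 128 s, if anything falls off the work surface, if the arm or the gripper's body presses on something with over 40 N, if the wrist force passes 120 N, or if a joint passes its speed limit or range.

## Robot

A 7-joint arm with a two-finger parallel gripper is mounted at the origin on a cart in front of the work surface, level with it; the furniture and walls round the work are solid. World frame = base frame: x ahead of the robot, y to its left, z up, the work surface at z = 0. Lengths are in mm, angles in rad, forces in N, time in s.
With the tool pointing down it reaches from about 400 to 900 mm from the base axis. Payload 5.5 kg.
Tool frame: the origin (TCP) lies midway between the tips of the shut fingers; the grasp point (between the pads) lies 19 mm behind it (robot.hold_point_z is the distance from the TCP to the grasp point, in mm); z points along the fingers, y is the line along which they close (so a half turn about z gives the same grasp; the last joint's range is limited). The gripper opens to 92 mm and grips with 3 to 60 N. Pads are 19 mm wide; open, the fingers measure 130 mm over their backs; the gripper's body (75 mm by 190 mm) begins 47 mm behind the grasp point.
Start: joints at [1.397, 0.501, -0.427, 1.55, 0.221, 1.138, -0.21], TCP at [275.009, -588.957, 226.729] pointing down, gripper open.
Joint ranges: [-2.88, 2.88], [-0.31, 2.03], [-1.54, 1.56], [0.2, 2.42], [-1.41, 4.55], [0.19, 2.02], [-2.57, 2.57]. Speed limits (rad/s): [2.57, 2.57, 3.14, 3.14, 3.14, 3.14, 3.14].

## Interface

Orientations are given as a unit quaternion [w, x, y, z].
In Python, from cell import robot gives the robot as it stands.
- The arm moves only by the shell command python3 -m pendant 'ROWS' [OPENING]. ROWS is JSON, a list of rows, each a list of 4 numbers: the shift along the tool's x, y, z in mm, then the turn about the tool's z in degrees. In form: [[dx, dy, dz, twist], ...]. A call has 1 to 12 rows; each row shifts and turns the commanded pose from where the row before left it, along the tool's axes as they then stand; what a row does not reach is not made up. A row lasts 1/12 s, in which the tool goes at most 41.7 mm and 7.16 degrees, less where a joint would pass 70% of its speed; a pose out of reach is approached as far as the arm can. A call is refused whole if a number of a shift passes 41.7 or a number of a turn 7.16, either way. A call with a gripper value outside its range is refused whole. OPENING is the finger opening in mm, from 0 to 91.8, set as the call begins (- or left out, the last holds). The fingers move at their own pace and stop on an object; the grip force is fixed at half the most. Time passes only in rows, so rows that do not move let the fingers close. It gives the time, the measured TCP pose, the force, the opening and the grip force at its end, in the units of the state.
- robot.read_state(): the state, without advancing time (a new reading comes with each control period).
- robot.camera(name): name is "scene" or "top" or "wrist"; returns the picture (480x640x3 uint8, red, green, blue); there is no depth.
- robot.camera_model(name): a dict with "mtx" (3x3 intrinsics, pixels), "xyz" and "rotation" of the camera in the world. Camera axes: x right, y down, z forward; pixel columns grow to the right and rows downward; lengths in mm; the calibration is good to about 2 mm. A picture is of the moment at which its call begins: read the wrist's pose just before it. camera_model takes no time and is no camera call; for the wrist camera it gives the pose at the moment of the call.
- robot.job_done(): hands the job in; it is judged then, once.
Trained networks look in the newest picture that a camera, given by its name, has taken for a name from the list of things; names that differ only in an ending like _2 or _b are one class to them, and where a whole thing is asked for, a point or a joint stands for the part that bears it (a point fixed in the world has none). Each returns a list of dicts, best first, with "score" (0 to 1); they miss things now and then, are a little off and sometimes report something else, mostly with a low value. They report only what shows in the picture. A call takes as long as a camera call. They do not tell look-alikes from the thing itself.
- robot.masks_of(query, camera): "mask" (480x640 bool, what is visible of it).
- robot.mark_of(query, camera): "point" ([x, y, z] in mm, in world coordinates, good to about 4 mm: a listed point, or the origin of a listed thing).
The state is a dict: "time_s": time; "joint_pos": joint angles; "dq": joint speeds; "effort": joint torques, N m; "tool_pos": TCP position; "orientation": TCP orientation; "wrist_force": force on the tool from outside, world axes, zero at the start; "wrist_torque": the same for the moment, N m; "width": opening from 0.0 (shut) to 1.0 (fully open); "grasp_force": force on a finger pad.
Only numpy, scipy, OpenCV 4.12 (cv2) and the standard library are available. Lean on these libraries where they do the work, as an engineer would, in place of code of your own. Each camera call takes 0.05 s, during which the arm holds its last target. There are 200 camera calls.

## Working session

There is one attempt and no reset: what is moved stays moved. The work goes in short steps, Python scripts to look and compute and a shell command to move; the robot and the scene stay as the last step left them, time stands still between calls to the robot, and variables do not carry over. Pictures are saved under pics/ and viewed, at most 15 in all, crops included, and the job is handed in when it is done.

```bash
mkdir -p pics; ls; python3 - <<'E'
from cell import robot
import cv2,numpy as np
for c in ["top","scene"]:
    im=robot.camera(c); cv2.imwrite(f"pics/{c}0.png",im[:,:,::-1])
    for q in ["casserole_1","casserole_1_handle","drying_mat","petri_base"]:
        for d in robot.mark_of(q,c): print(c,q,round(d["score"],2),np.round(d["point"]))
    m=robot.camera_model(c); print(m["mtx"],m["xyz"],m["rotation"])
s=robot.read_state();print(s["time_s"],s["tool_pos"],s["orientation"])
E
```

```text
pics
top casserole_1 0.88 [589. 166.  -1.]
top casserole_1 0.85 [604.  12.  -2.]
top casserole_1 0.7 [519. 338.   1.]
top casserole_1 0.65 [414.  69.  -2.]
top casserole_1 0.57 [ 611. -165.   -4.]
top casserole_1_handle 0.64 [418. 347.  58.]
top drying_mat 0.58 [ 545. -343.    2.]
top petri_base 0.77 [ 781. -135.    4.]
[[525.38236699   0.         318.21256736]
 [  0.         525.38236699 243.22664442]
 [  0.           0.           1.        ]] [ 466.29227558    2.79831594 1293.8924062 ] [ 0.03279313 -0.70147199  0.71096302 -0.03732609]
scene casserole_1 0.88 [587. 170.  -2.]
scene casserole_1 0.77 [411.  64.   2.]
scene casserole_1 0.68 [609.  12.   0.]
scene casserole_1 0.65 [ 610. -159.   -2.]
scene casserole_1 0.56 [520. 334.  -1.]
scene casserole_1_handle 0.9 [423. 346.  56.]
scene drying_mat 0.8 [ 549. -347.   -1.]
scene petri_base 0.86 [ 778. -129.    2.]
scene petri_base 0.35 [423. 343.  59.]
[[581.5950491    0.         327.04780824]
 [  0.         581.5950491  246.89395057]
 [  0.           0.           1.        ]] [-405.16052958  812.74739143  718.1655389 ] [ 0.22117929 -0.37001788  0.76956547 -0.47110029]
0.5 [ 275.00091039 -588.91934724  226.68699662] [-2.90742983e-05  9.76236417e-01  2.16708231e-01 -6.74389341e-06]
```

View pics/top0.png

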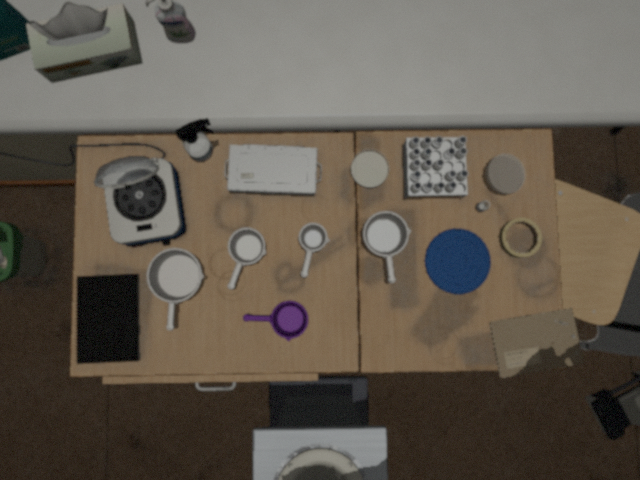

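View pics/scene0.png

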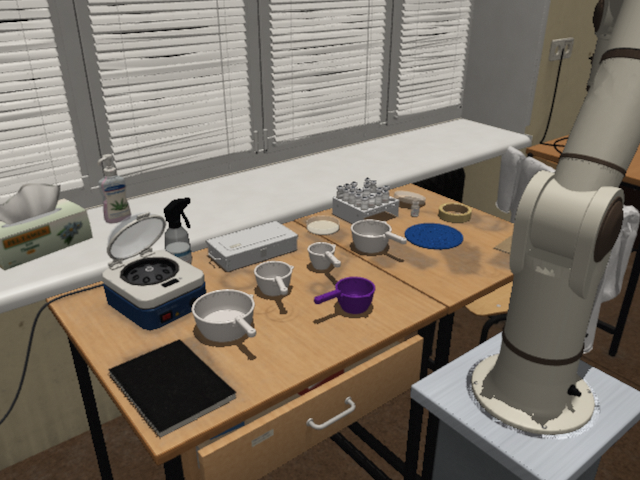

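```bash
python3 - <<'E'
from cell import robot
import numpy as np
for c in ["top","scene"]:
    robot.camera(c)
    for q in ["casserole_1_handle","casserole_2_handle","casserole_3_handle","casserole_4_handle"]:
        for d in robot.mark_of(q,c): print(c,q,round(d["score"],2),np.round(d["point"]))
E
```

```text
top casserole_1_handle 0.61 [422. 347.  61.]
top casserole_1_handle 0.6 [ 783. -133.    2.]
top casserole_1_handle 0.37 [ 520. -167.   55.]
top casserole_2_handle 0.79 [ 520. -169.   56.]
top casserole_3_handle 0.95 [416. 147.  57.]
top casserole_3_handle 0.59 [512. 195.  59.]
top casserole_4_handle 0.59 [540.  23.  49.]
scene casserole_1_handle 0.69 [424. 342.  57.]
scene casserole_2_handle 0.97 [ 523. -176.   60.]
scene casserole_3_handle 0.94 [512. 195.  54.]
scene casserole_3_handle 0.7 [418. 151.  51.]
scene casserole_4_handle 0.63 [539.  25.  56.]
```

The top view shows the white pans at px (175,275), (386,235), (246,246) and (313,237). The purple look-alike is at (289,319), the petri dish at (369,169) and the mat at (458,261). By rim size, casserole_1 is the (175,275) pan, _2 is (386,235), _3 is the white one at (246,246), not the purple, and _4 is (313,237). I'll fit the rims next and check them in an enlarged crop.

```bash
cat > h.py <<'E'
from cell import robot
import numpy as np, cv2
from scipy.spatial.transform import Rotation as R
from scipy.optimize import least_squares
RIM={1:(64,56),2:(54,54),3:(44,52),4:(34,50)}
def rot(q): return R.from_quat([q[1],q[2],q[3],q[0]]).as_matrix()
def camrot(m):
    r=np.array(m["rotation"]); return rot(r) if r.size==4 else r
def back(m,px,z):
    px=np.atleast_2d(px).astype(float)
    d=np.c_[px,np.ones(len(px))]@np.linalg.inv(m["mtx"]).T@camrot(m).T
    o=np.array(m["xyz"]); return (o+d*((z-o[2])/d[:,2])[:,None])[:,:2]
def proj(m,P):
    p=(np.atleast_2d(P)-m["xyz"])@camrot(m)@m["mtx"].T; return p[:,:2]/p[:,2:]
def circ(pts,r,c0):
    s=least_squares(lambda c:np.hypot(*(pts-c).T)-r,c0,loss="cauchy",f_scale=1.0); return s.x,np.median(abs(s.fun))
def pose():
    s=robot.read_state(); M=rot(s["orientation"]); return s,np.array(s["tool_pos"]),np.degrees(np.arctan2(M[1,0],M[0,0]))
def go(x,y,z,psi):
    s,p,a=pose(); d=np.array([x,y,z])-p; t=(a-psi+180)%360-180
    for name,b in(("before twist",a),("after twist",psi)):
        c,n=np.cos(np.radians(b)),np.sin(np.radians(b))
        print(name,np.round([d[0]*c+d[1]*n,d[0]*n-d[1]*c,-d[2]],1),end=" ")
    print("twist",round(t,1),"now",np.round(p,1),round(a,1),"J",np.round(s["joint_pos"],2),"t",s["time_s"])
E
python3 - <<'E'
from h import *
im=robot.camera("top"); m=robot.camera_model("top")
ms=robot.masks_of("casserole_1","top")
g={1:(519,336),2:(611,-162),3:(588,168),4:(606,12)}
for k,c0 in g.items():
    r,h=RIM[k]; uv=proj(m,[[*c0,h]])[0]
    best=[d for d in ms if d["mask"][int(uv[1])-3:int(uv[1])+4,int(uv[0])-3:int(uv[0])+4].any()]
    if not best: print(k,"no mask"); continue
    mk=best[0]["mask"].astype(np.uint8)
    ct=max(cv2.findContours(mk,0,1)[0],key=cv2.contourArea)[:,0]
    P=back(m,ct,h); c,e=circ(P,r,c0)
    v,u=np.nonzero(mk); Q=back(m,np.c_[u,v],h+5); rr=np.hypot(*(Q-c).T)
    H=Q[(rr>r+12)&(rr<r+60)]; d=H.mean(0)-c
    rf=least_squares(lambda x:np.hypot(*(P-x[:2]).T)-x[2],[*c,r],loss="cauchy").x[2]
    print(k,np.round(c,1),"err",round(e,2),"freeR",round(rf,1),"reach",round(rr.max()-r,1),"handle ang",round(np.degrees(np.arctan2(d[1],d[0])),1),"score",best[0]["score"])
d=robot.masks_of("drying_mat","top")[0]; ct=max(cv2.findContours(d["mask"].astype(np.uint8),0,1)[0],key=cv2.contourArea)[:,0]
print("mat",circ(back(m,ct,4),82,(547,-345)))
cv2.imwrite("pics/crop.png",cv2.resize(im[200:345,130:500,::-1],None,fx=2.1,fy=2.1))
print(robot.camera_model("wrist"))
E
```

```text
1 [518.5 333.5] err 1.07 freeR 63.6 reach 63.5 handle ang 177.1 score 0.64
2 [ 611.2 -167.1] err 1.23 freeR 54.1 reach 62.6 handle ang -175.1 score 0.98
3 [584.3 164.1] err 1.87 freeR 43.5 reach 62.2 handle ang 159.0 score 0.85
4 [603.7   5.8] err 2.12 freeR 33.3 reach 62.9 handle ang 165.3 score 0.76
mat (array([ 546.15623015, -349.79704644]), np.float64(0.9183767348639122))
{'mtx': array([[430.98155533,   0.        , 321.55757994],
       [  0.        , 430.98155533, 236.357074  ],
       [  0.        ,   0.        ,   1.        ]]), 'xyz': array([ 338.63845617, -560.33919141,  384.6714205 ]), 'rotation': array([ 0.1102473 ,  0.83635777, -0.53242899, -0.06978958])}
```

View pics/crop.png

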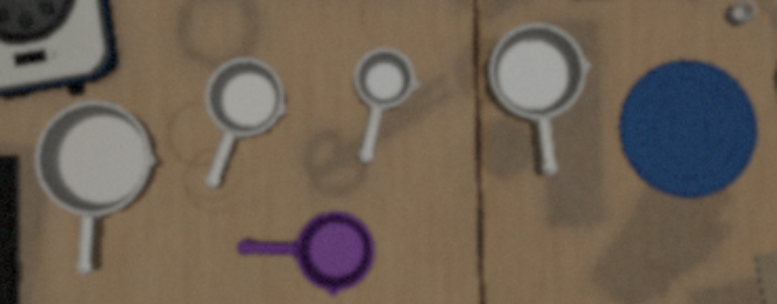

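The crop agrees: largest at the left, (95,158) in the crop; then (537,70), (245,97) and (385,78) in order of size; the purple one at (335,250) stays where it is. Free-fit radii of 63.6, 54.1, 43.5 and 33.3 match the given 64, 54, 44 and 34. Moving to casserole_1 first.

```bash
python3 -m pendant '[[34.7,-21.2,0,0],[34.7,-21.2,0,0],[34.7,-21.2,0,0],[34.7,-21.2,0,0],[34.7,-21.2,0,0],[34.7,-21.2,0,0],[34.7,-21.2,0,0],[34.7,-21.2,0,0],[34.7,-21.2,0,0],[34.7,-21.2,0,0]]' 50; python3 -m pendant '[[0,0,0,7],[0,0,0,7],[0,0,0,7],[0,0,0,7]]'
python3 -c "
from h import *
go(418.6,338.5,170,-3)"
```

```text
time_s: 1.98
tool_pos: [500.6, -248.4, 227.1]
orientation: [0.0, 0.976, 0.217, 0.0]
wrist_force: [0.7, -0.2, -0.0]
width: 0.547
grasp_force: 0.0
time_s: 2.32
tool_pos: [500.0, -249.7, 226.8]
orientation: [0.0, 1.0, -0.028, 0.0]
wrist_force: [0.0, 0.3, -0.4]
width: 0.547
grasp_force: 0.0
before twist [-114.7 -582.6   56.8] after twist [-112.  -583.1   56.8] twist -0.3 now [ 500.  -249.7  226.8] -3.3 J [ 0.81  0.34 -0.49  1.78  0.18  1.06 -1.37] t 2.3167
```

```bash
python3 -m pendant '[[0,0,0,-7],[0,0,0,-7],[0,0,0,-7],[0,0,0,-7],[0,0,0,-7],[0,0,0,-7],[0,0,0,-7],[0,0,0,-7],[0,0,0,-7],[0,0,0,-7],[0,0,0,-7],[0,0,0,-7]]' >/dev/null;  python3 -m pendant '[[0,0,0,-7],[0,0,0,-7],[0,0,0,-7],[0,0,0,-7],[0,0,0,-7],[0,0,0,-7],[0,0,0,-7],[0,0,0,-7],[0,0,0,-7],[0,0,0,-7],[0,0,0,-7],[0,0,0,-7],[0,0,0,-7],[0,0,0,-7]]' ; python3 -m pendant '[[0,0,0,-7],[0,0,0,-5.4]]' 
python3 -c "
from h import *
go(418.6,338.5,170,177.1)"
```

```text
time_s: 3.48
tool_pos: [499.7, -250.2, 226.9]
orientation: [0.0, 0.683, 0.73, -0.0]
wrist_force: [0.3, 0.4, -0.3]
width: 0.545
grasp_force: 0.0
before twist [592.7 -42.2  56.9] after twist [110.8 583.8  56.9] twist -83.3 now [ 499.7 -250.2  226.9] 93.8 J [ 1.06  0.42 -0.82  1.77  0.34  1.1   0.19] t 3.4833invalid input
```

```bash
python3 -m pendant '[[0,0,0,-7],[0,0,0,-7],[0,0,0,-7],[0,0,0,-7],[0,0,0,-7],[0,0,0,-7],[0,0,0,-7],[0,0,0,-7],[0,0,0,-7],[0,0,0,-7],[0,0,0,-7],[0,0,0,-6.3]]' >/dev/null;  python3 -m pendant '[[7.4,38.9,3.8,0],[7.4,38.9,3.8,0],[7.4,38.9,3.8,0],[7.4,38.9,3.8,0],[7.4,38.9,3.8,0],[7.4,38.9,3.8,0],[7.4,38.9,3.8,0],[7.4,38.9,3.8,0],[7.4,38.9,3.8,0],[7.4,38.9,3.8,0],[7.4,38.9,3.8,0],[7.4,38.9,3.8,0]]' >/dev/null;  python3 -m pendant '[[7.4,38.9,3.8,0],[7.4,38.9,3.8,0],[7.4,38.9,3.8,0],[0,0,0,0]]'
python3 - <<'E'
from h import *
go(418.6,338.5,170,177.1)
im=robot.camera("wrist"); m=robot.camera_model("wrist")
print(camrot(m)[:,2],m["xyz"])
for q in ["casserole_1","casserole_1_handle"]:
    for d in robot.mark_of(q,"wrist"): print(q,round(d["score"],2),np.round(d["point"]))
cv2.imwrite("pics/w1.png",im[:,:,::-1])
E
```

```text
time_s: 5.82
tool_pos: [417.6, 349.2, 170.7]
orientation: [-0.0, 0.022, 1.0, 0.004]
wrist_force: [-1.0, 1.7, 1.3]
width: 0.543
grasp_force: 0.0
before twist [ -1.5 -10.6   0.7] after twist [ -1.6 -10.6   0.7] twist 0.3 now [417.6 349.2 170.7] 177.4 J [ 0.07  0.57 -1.07  1.86  0.57  1.05  0.3 ] t 5.8167
[ 0.25915592 -0.0088568  -0.96579489] [350.16397356 346.81702971 328.23722072]
casserole_1_handle 0.71 [422. 341.  58.]
```

View pics/w1.png

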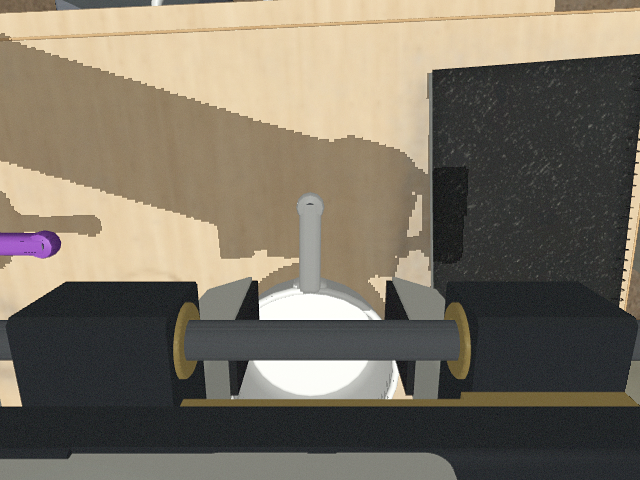

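The view shows casserole_1's handle from its tip at (310,205) to its root at (311,285), lying between the fingers. Measuring its axis.

```bash
cat >> h.py <<'E'
def handle(k,dz=0,show=None):
    """handle axis from wrist mask: tip xy, direction, backprojected at handle top"""
    im=robot.camera("wrist"); m=robot.camera_model("wrist"); h=RIM[k][1]+9+dz
    for d in robot.masks_of(f"casserole_{k}_handle","wrist")[:2]:
        mk=d["mask"].astype(np.uint8); v,u=np.nonzero(mk)
        P=back(m,np.c_[u,v],h); s,p,a=pose()
        c,n=np.cos(np.radians(a)),np.sin(np.radians(a)); T=(P-p[:2])@np.array([[c,n],[n,-c]])
        # T: tool x,y of mask pixels ; strip along tool x near the hand
        print("score",round(d["score"],2),"xrange",np.round(np.percentile(T[:,0],[0.5,99.5]),1))
        for lo in range(-20,60,8):
            q=T[(T[:,0]>=lo)&(T[:,0]<lo+8)]
            if len(q)>20: print("  x",lo+4,"y mid",round((q[:,1].max()+q[:,1].min())/2,1),"w",round(np.ptp(q[:,1]),1))
    if show: cv2.imwrite(show,im[:,:,::-1])
E
python3 - <<'E'
from h import *
go(418.6,338.5,170,177.1)
handle(1)
E
```

```text
before twist [ 3.1 -0.9 -0.4] after twist [ 3.1 -0.9 -0.4] twist -0.3 now [421.7 339.2 169.6] 176.8 J [ 0.08  0.57 -1.07  1.87  0.58  1.05  0.3 ] t 5.9667
score 0.56 xrange [-118.6   28.9]
  x -16 y mid 2.6 w 12.8
  x -8 y mid 2.9 w 13.3
  x 0 y mid 2.9 w 13.3
  x 8 y mid 2.8 w 13.2
  x 16 y mid 2.8 w 15.5
  x 24 y mid 2.8 w 16.7
  x 32 y mid 2.4 w 12.3
```

```bash
python3 -m pendant '[[3,2.8,20,0],[0,0,30,0],[0,0,30,0],[0,0,25,0],[0,0,15,0],[0,0,10.5,0],[0,0,0,0],[0,0,0,0]]'; python3 -m pendant '[[0,0,0,0],[0,0,0,0],[0,0,0,0],[0,0,0,0],[0,0,0,0],[0,0,0,0]]' 0; python3 -m pendant '[[0,0,-10,0],[0,0,-20,0],[0,0,-30,0],[0,0,-30,0],[0,0,0,0],[0,0,0,0]]'
python3 -c "
from h import *
handle(1,dz=90,show='pics/g1.png')"
```

```text
time_s: 6.73
tool_pos: [420.0, 341.6, 39.7]
orientation: [0.0, 0.029, 1.0, 0.0]
wrist_force: [-0.2, 1.0, 0.5]
width: 0.541
grasp_force: 0.0
time_s: 7.23
tool_pos: [419.5, 341.9, 39.5]
orientation: [0.0, 0.029, 1.0, 0.0]
wrist_force: [0.5, 1.0, -0.5]
width: 0.16
grasp_force: 0.1
time_s: 7.73
tool_pos: [420.2, 342.5, 131.1]
orientation: [0.001, 0.029, 1.0, 0.001]
wrist_force: [0.1, -0.7, -2.0]
width: 0.149
grasp_force: 30.0
score 0.79 xrange [-26.5  29. ]
  x -16 y mid -0.4 w 14.7
  x -8 y mid -0.1 w 12.4
  x 8 y mid -0.4 w 13.4
  x 16 y mid -0.4 w 17.0
  x 24 y mid -0.4 w 17.0
  x 32 y mid -0.2 w 8.0
```

View pics/g1.png

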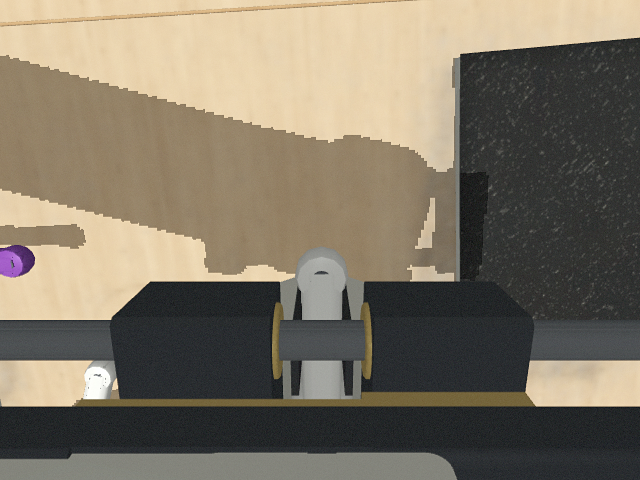

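Handle gripped (30 N). Checking from the scene camera whether the pan hangs level.

```bash
python3 - <<'E'
from h import *
im=robot.camera("scene"); m=robot.camera_model("scene")
u,v=proj(m,[[500,340,130]])[0].astype(int); print(u,v)
cv2.imwrite("pics/s1.png",cv2.resize(im[v-90:v+90,max(u-120,0):u+120,::-1],None,fx=3,fy=3,interpolation=cv2.INTER_CUBIC))
E
```

```text
223 278
```

View pics/s1.png

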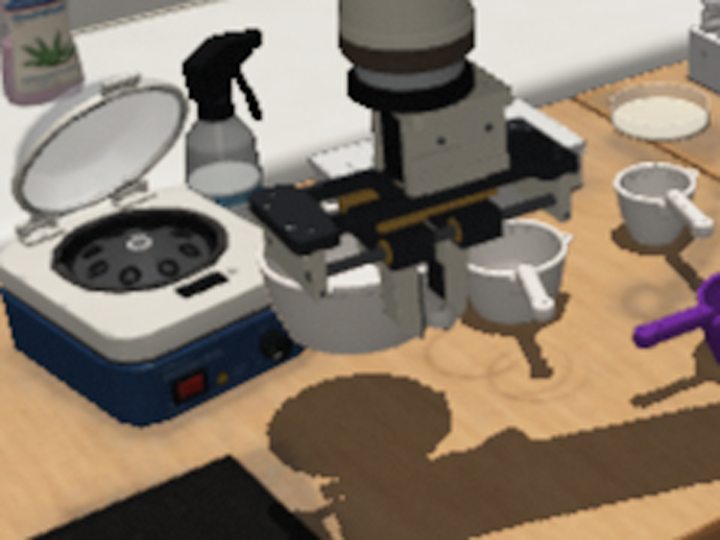

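The pan hangs about level. Carrying it toward the mat and turning its handle to world +y.

```bash
python3 -m pendant '[[-2,-12,-2,0],[-4,-24,-2,0],[-6,-36,-2,0],[-6,-36,-2,0],[-6,-36,-2,0],[-6,-36,-2,0],[-6,-36,-2,0],[-6,-36,-2,0],[-6,-36,-2,0],[-6,-36,-2,0],[-6,-36,0,0],[-6,-36,0,0]]' >/dev/null; python3 -m pendant '[[-6,-36,0,0],[-5,-30,0,0],[-4,-24,0,0],[-2,-12,0,3],[0,0,0,6],[0,0,0,7],[0,0,0,7],[0,0,0,7],[0,0,0,7],[0,0,0,7],[0,0,0,7],[0,0,0,7]]' >/dev/null;  python3 -m pendant '[[0,0,0,7],[0,0,0,7],[0,0,0,7],[0,0,0,5],[0,0,0,2.7],[0,0,0,0]]'
python3 - <<'E'
from h import *
im=robot.camera("wrist")
for c in ["wrist","top","scene"]:
    if c!="wrist": im=robot.camera(c)
    print(c,[(round(d["score"],2),np.round(d["point"],1)) for d in robot.mark_of("drying_mat",c)])
cv2.imwrite("pics/sc2.png",cv2.resize(im[130:330,250:550,::-1],None,fx=2,fy=2))
handle(1,dz=111)
go(546,-247,150,90)
E
```

```text
time_s: 10.38
tool_pos: [473.3, -158.6, 148.6]
orientation: [-0.001, 0.708, 0.707, -0.0]
wrist_force: [-0.3, 0.0, -1.1]
width: 0.151
grasp_force: 30.0
wrist []
top [(0.95, array([ 547.5, -341.3,    3.7]))]
scene [(0.85, array([ 548.9, -348.7,    1.7]))]
score 0.78 xrange [-25.   29.8]
  x -16 y mid 0.7 w 14.9
  x -8 y mid 0.7 w 14.0
  x 8 y mid 0.5 w 13.2
  x 16 y mid 0.5 w 16.8
  x 24 y mid 0.5 w 16.8
  x 32 y mid 0.7 w 10.5
before twist [-87.   72.2  -0.9] after twist [-86.9  72.2  -0.9] twist 0.0 now [ 473.8 -160.1  149.1] 90.0 J [ 0.9   0.4  -0.76  1.98  0.35  0.89 -0.04] t 10.7833
```

View pics/sc2.png

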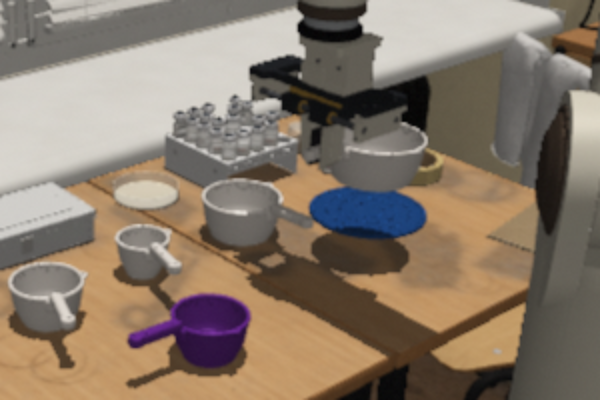

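```bash
python3 -m pendant '[[-10,8,0,0],[-22,18,0,0],[-25,21,0,0],[-20,17,0,0],[-11,9,0,0],[0,0,20,0],[0,0,30,0],[0,0,25,0],[0,0,12,0],[0,0,8,0],[0,0,3,0],[0,0,0,0]]'; python3 -m pendant '[[0,0,2,0],[0,0,2,0],[0,0,0,0],[0,0,0,0]]'
python3 -c "
from h import *
go(547,-248,43.5,90)"
```

```text
time_s: 11.78
tool_pos: [547.1, -248.0, 51.3]
orientation: [-0.0, 0.707, 0.707, 0.0]
wrist_force: [0.4, 1.2, -2.0]
width: 0.15
grasp_force: 30.0
time_s: 12.12
tool_pos: [547.7, -248.4, 48.2]
orientation: [0.001, 0.707, 0.707, 0.0]
wrist_force: [-0.2, 0.7, -0.7]
width: 0.15
grasp_force: 30.0
before twist [ 0.4 -0.7  4.7] after twist [ 0.4 -0.7  4.7] twist 0.0 now [ 547.7 -248.4   48.2] 90.0 J [ 0.84  0.69 -0.61  1.79  0.53  0.82 -0.03] t 12.1167
```

```bash
for i in 1 2; do python3 -m pendant '[[0,0,1,0],[0,0,0,0],[0,0,0,0]]'|egrep 'pos|force'; done; python3 -m pendant '[[0,0,1,0],[0,0,0,0],[0,0,0,0]]'
```

```text
tool_pos: [547.5, -248.0, 46.8]
wrist_force: [0.7, 1.1, 1.0]
grasp_force: 30.0
tool_pos: [547.3, -247.7, 45.5]
wrist_force: [1.4, 2.2, 1.8]
grasp_force: 30.0
time_s: 12.87
tool_pos: [547.0, -248.0, 44.2]
orientation: [0.0, 0.707, 0.707, 0.0]
wrist_force: [0.8, 1.8, 1.7]
width: 0.147
grasp_force: 30.0
```

```bash
python3 -m pendant '[[0,0,0.5,0],[0,0,0,0],[0,0,0,0]]'|egrep 'pos|force';python3 -m pendant '[[0,0,0,0],[0,0,0,0],[0,0,0,0],[0,0,0,0],[0,0,0,0],[0,0,0,0]]' 40;  python3 -m pendant '[[0,0,-20,0],[0,0,-35,0],[0,0,-38,0],[0,0,-30,0],[0,0,-15,0],[0,0,0,0]]'
python3 - <<'E'
from h import *
handle(1,dz=4)
im=robot.camera("top"); m=robot.camera_model("top")
print([(round(d["score"],2),np.round(d["point"],1)) for d in robot.mark_of("casserole_1","top")])
go(521,-175,180,5)
cv2.imwrite("pics/t2.png",cv2.resize(im[180:350,330:530,::-1],None,fx=3,fy=3,interpolation=cv2.INTER_CUBIC))
E
```

```text
tool_pos: [546.9, -248.1, 43.7]
wrist_force: [0.7, 1.9, 2.2]
grasp_force: 30.0
time_s: 13.62
tool_pos: [546.7, -248.3, 43.6]
orientation: [-0.0, 0.707, 0.707, -0.0]
wrist_force: [0.5, 0.3, -0.1]
width: 0.432
grasp_force: 0.0
time_s: 14.12
tool_pos: [549.7, -248.8, 186.4]
orientation: [0.004, 0.707, 0.707, 0.001]
wrist_force: [-0.1, -0.1, 0.7]
width: 0.437
grasp_force: 0.0
score 0.64 xrange [-127.5   27.4]
  x -16 y mid -0.8 w 13.9
  x -8 y mid -0.8 w 13.8
  x 0 y mid -0.8 w 13.7
  x 8 y mid -1.4 w 13.6
  x 16 y mid -1.4 w 17.3
  x 24 y mid -1.4 w 17.3
  x 32 y mid -0.7 w 9.5
[(0.84, array([6.065e+02, 1.130e+01, 4.000e-01])), (0.77, array([588.7, 168.1,   1.3])), (0.71, array([ 610.4, -165.5,    2.7])), (0.66, array([409.9,  69.8,  -1.8]))]
before twist [ 73.  -24.7   0.3] after twist [-18.3 -74.9   0.3] twist 85.0 now [ 545.7 -248.   180.3] 90.0 J [ 0.91  0.53 -0.71  1.72  0.39  1.05  0.07] t 14.3167
```

View pics/t2.png

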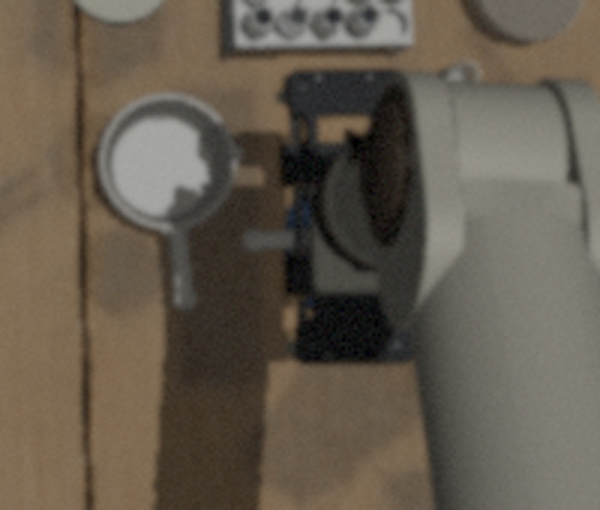

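c1 stands on the mat with its handle toward +y; its handle shows at (265,240) and the rest is hidden by the arm. Next, casserole_2.

```bash
python3 -m pendant '[[0,0,0,7.1],[0,0,0,7.1],[0,0,0,7.1],[0,0,0,7.1],[0,0,0,7.1],[0,0,0,7.1],[0,0,0,7.1],[0,0,0,7.1],[0,0,0,7.1],[0,0,0,7.1],[0,0,0,7],[0,0,0,7]]' 50 >/dev/null; python3 -m pendant '[[-9,-38,5,0],[-9,-38,5,0],[0,0,0,0],[0,0,0,0]]'
python3 - <<'E'
from h import *
handle(2)
go(521,-172,37,5)
m=robot.camera_model("wrist")
print([(round(d["score"],2),np.round(d["point"],1)) for d in robot.mark_of("casserole_2_handle","wrist")])
E
```

```text
time_s: 15.65
tool_pos: [520.5, -170.6, 169.8]
orientation: [-0.001, 0.999, 0.046, -0.002]
wrist_force: [1.1, -0.8, 0.2]
width: 0.545
grasp_force: 0.0
score 0.68 xrange [-20.8 133.9]
  x -16 y mid 1.8 w 16.8
  x -8 y mid 2.1 w 14.8
  x 0 y mid 2.3 w 14.0
  x 8 y mid 2.0 w 13.3
  x 16 y mid 2.0 w 13.2
  x 24 y mid 1.9 w 13.1
  x 32 y mid 1.9 w 14.1
  x 40 y mid 2.4 w 47.0
  x 48 y mid 1.5 w 70.2
  x 56 y mid 2.0 w 85.2
before twist [ -0.5  -2.3 133.7] after twist [ -0.6  -2.3 133.7] twist 0.0 now [ 521.8 -174.3  170.7] 5.0 J [ 0.62  0.39 -0.42  1.86  0.19  0.94 -1.38] t 15.75
[]
```

```bash
python3 -m pendant '[[3,2,20,0],[0,0,30,0],[0,0,30,0],[0,0,28,0],[0,0,15,0],[0,0,10.7,0],[0,0,0,0],[0,0,0,0]]'; python3 -m pendant '[[0,0,0,0],[0,0,0,0],[0,0,0,0],[0,0,0,0],[0,0,0,0],[0,0,0,0],[0,0,0,0],[0,0,0,0],[0,0,0,0]]' 0; python3 -m pendant '[[0,0,-10,0],[0,0,-20,0],[0,0,-35,0],[0,0,-35,0],[0,0,-20,0],[0,0,0,0],[0,0,0,0],[0,0,0,0]]'
python3 - <<'E'
from h import *
handle(2,120)
go(521,-172,37,5)
for q in ["casserole_1","casserole_1_handle","drying_mat"]:
  for c in ["top","scene"]:
    robot.camera(c); print(q,c,[(round(d["score"],2),np.round(d["point"],1)) for d in robot.mark_of(q,c)])
E
```

```text
time_s: 16.47
tool_pos: [525.6, -176.4, 37.8]
orientation: [-0.0, 0.999, 0.043, -0.0]
wrist_force: [0.5, -0.2, -0.1]
width: 0.547
grasp_force: 0.0
time_s: 17.22
tool_pos: [525.6, -175.8, 38.3]
orientation: [0.0, 0.999, 0.044, 0.0]
wrist_force: [-0.8, -0.4, 1.9]
width: 0.148
grasp_force: 29.8
time_s: 17.88
tool_pos: [524.4, -175.7, 157.3]
orientation: [-0.0, 0.999, 0.044, -0.001]
wrist_force: [0.0, -0.2, -1.9]
width: 0.152
grasp_force: 29.8
score 0.77 xrange [-20.6 102.1]
  x -16 y mid 1.1 w 15.0
  x -8 y mid 1.2 w 13.8
  x 8 y mid 1.2 w 13.3
  x 16 y mid 0.9 w 13.2
  x 24 y mid 0.8 w 13.3
  x 32 y mid 0.7 w 19.9
  x 40 y mid 0.1 w 55.0
  x 48 y mid 0.3 w 73.4
  x 56 y mid -0.0 w 84.9
before twist [ -2.6  -3.6 119.4] after twist [ -2.7  -3.6 119.4] twist 0.0 now [ 524.  -175.4  156.4] 5.0 J [ 0.61  0.41 -0.42  1.86  0.21  0.92 -1.39] t 17.9833
casserole_1 top [(0.92, array([ 6.081e+02,  1.080e+01, -1.000e-01])), (0.82, array([586.1, 167. ,  -2.9])), (0.76, array([ 605.9, -167.4,  116.5])), (0.62, array([412.5,  69. ,  -0. ])), (0.29, array([540.5,  25. ,  52.1]))]
casserole_1 scene [(0.81, array([ 608.8, -167.6,  118.2])), (0.78, array([411. ,  62.8,   0.6])), (0.73, array([ 544.8, -352.8,    3.7])), (0.56, array([5.855e+02, 1.685e+02, 1.000e-01]))]
casserole_1_handle top [(0.71, array([511.1, 195.2,  54.2]))]
casserole_1_handle scene [(0.82, array([ 551.5, -245.9,   58.6]))]
drying_mat top []
drying_mat scene [(0.6, array([ 5.466e+02, -3.474e+02,  2.000e-01]))]
```

```bash
cat >> h.py <<'E'
def rim(k,c0,zu,cam="wrist",show=None):
    im=robot.camera(cam); m=robot.camera_model(cam); r,h=RIM[k]; h=h+zu
    uv=proj(m,[[*c0,h]])[0]; print("expected px",np.round(uv))
    for d in robot.masks_of("casserole_1",cam):
        mk=d["mask"].astype(np.uint8); ct=max(cv2.findContours(mk,0,1)[0],key=cv2.contourArea)[:,0]
        ct=ct[(ct[:,0]>2)&(ct[:,0]<637)&(ct[:,1]>2)&(ct[:,1]<477)]
        P=back(m,ct,h); P=P[np.hypot(*(P-c0).T)<r+40]
        if len(P)>30:
            c,e=circ(P,r,c0); print("rim",k,np.round(c,1),"err",round(e,2),"n",len(P),round(d["score"],2))
    if show: cv2.imwrite(show,im[:,:,::-1])
E
python3 -c "
from h import *
rim(1,(546,-347),4,show='pics/w5.png')"
```

```text
expected px [601. 230.]
rim 1 [ 611.5 -196.7] err 0.18 n 57 0.86
rim 1 [ 549.3 -342.9] err 2.51 n 456 0.81
```

View pics/w5.png

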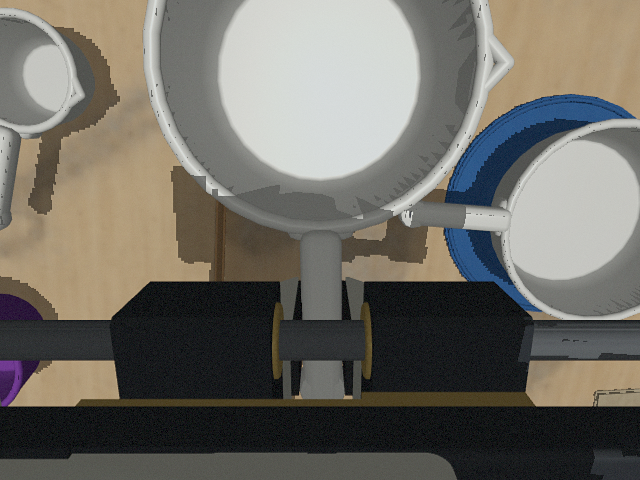

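Wrist view: c2 in hand, rim at the top centre and level. c1 is at the right on the mat, centre about (600,220), with its handle toward (410,215). Turning c2 to ψ=30 and carrying it over c1.

```bash
python3 -m pendant '[[0,0,0,-4],[0,0,0,-7],[0,0,0,-7],[0,0,0,-5],[0,0,0,-2],[-10,10,0,0],[-20,20,0,0],[-28,29,0,0],[-33,34,0,0],[-33,34,0,0],[-20,20,0,0],[-9,9,0,0]]' >/dev/null;python3 -m pendant '[[-3.8,2.9,0,0],[0,0,0,0],[0,0,0,0]]'
python3 -c "
from h import *
go(467.7,-391.5,66,30)
rim(1,(546,-347),4)
rim(2,(546.5,-346),118)
rim(2,(546.5,-346),118,'scene')
handle(2,120)"
```

```text
time_s: 19.93
tool_pos: [472.9, -378.5, 158.0]
orientation: [-0.001, 0.966, 0.26, 0.0]
wrist_force: [-0.6, 0.6, -0.9]
width: 0.147
grasp_force: 29.8
before twist [-11.    8.6  92. ] after twist [-11.    8.7  92. ] twist 0.1 now [ 472.9 -378.5  158. ] 30.1 J [ 0.97  0.5  -0.45  1.73  0.25  0.97 -0.62] t 19.9333
expected px [337. 105.]
expected px [347.  89.]
rim 2 [ 546.9 -335. ] err 0.65 n 759 0.91
expected px [439. 178.]
rim 2 [ 544.9 -335.4] err 4.44 n 75 0.8
score 0.91 xrange [-21.9 102.3]
  x -16 y mid 1.1 w 15.5
  x -8 y mid 1.3 w 12.9
  x 8 y mid 0.9 w 13.1
  x 16 y mid 0.6 w 13.6
  x 24 y mid 0.6 w 13.5
  x 32 y mid 0.2 w 20.7
  x 40 y mid -0.2 w 57.2
  x 48 y mid -0.1 w 75.8
  x 56 y mid -0.3 w 86.8
```

```bash
python3 -m pendant '[[-4,4.5,0,0],[-3.7,4.4,0,0],[0,0,15,0],[0,0,25,0],[0,0,25,0],[0,0,15,0],[0,0,8,0],[0,0,4,0],[0,0,0,0],[0,0,0,0]]';  for i in 1 2 3 4; do python3 -m pendant '[[0,0,2,0],[0,0,0,0],[0,0,0,0]]'|egrep 'pos|force'; done
python3 -c "
from h import *
rim(2,(546,-346.5),20)
go(470.7,-390,54,30)"
```

```text
time_s: 21.17
tool_pos: [470.4, -392.9, 66.8]
orientation: [0.001, 0.966, 0.259, 0.0]
wrist_force: [0.9, -0.8, -2.2]
width: 0.148
grasp_force: 29.8
tool_pos: [470.2, -392.6, 64.8]
wrist_force: [1.6, 0.1, -0.5]
grasp_force: 29.8
tool_pos: [469.7, -392.2, 62.1]
wrist_force: [-0.6, -1.0, -1.3]
grasp_force: 29.8
tool_pos: [469.7, -392.1, 59.8]
wrist_force: [0.1, -0.3, -0.6]
grasp_force: 29.8
tool_pos: [469.6, -392.1, 57.8]
wrist_force: [-0.6, 0.7, -1.4]
grasp_force: 29.8
expected px [314.  56.]
rim 2 [ 544.5 -349. ] err 0.37 n 761 0.92
rim 2 [ 545.8 -354.7] err 0.87 n 454 0.8
before twist [ 1.9 -1.4  4. ] after twist [ 1.9 -1.4  4. ] twist 0.0 now [ 469.8 -392.2   58. ] 30.0 J [ 0.95  0.64 -0.4   1.77  0.33  0.8  -0.65] t 22.2667
```

```bash
python3 -m pendant '[[2,-1.4,0,0],[0,0,0,0]]'|egrep pos; python3 - <<'E'
from h import *
rim(1,(546,-346.5),4,show='pics/w6.png'); rim(2,(546,-346.5),20)
E
```

```text
tool_pos: [471.2, -389.4, 58.1]
expected px [319.  70.]
rim 1 [ 548.2 -349.7] err 0.48 n 604 0.96
rim 1 [ 552.3 -343.4] err 3.18 n 761 0.69
expected px [318.  64.]
rim 2 [ 545.5 -346.8] err 0.31 n 761 0.58
rim 2 [ 545.6 -347.1] err 5.56 n 595 0.57
```

View pics/w6.png

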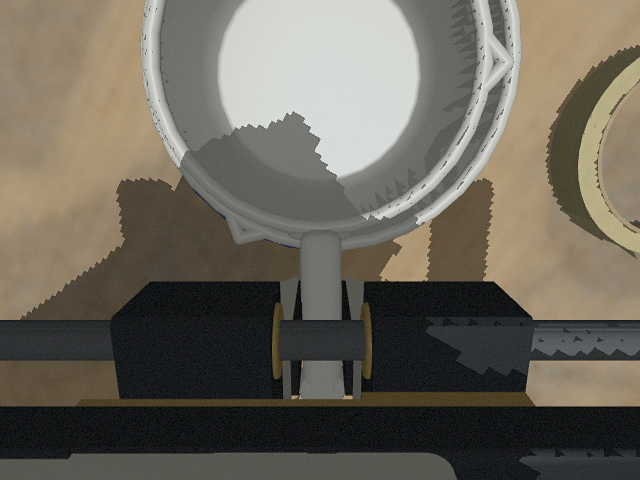

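c2's rim sits left of centre inside c1's: the gap at the right is (490–520, 60) and at the left about 0. Shifting 4 mm in tool +y and lowering until it touches.

```bash
python3 -m pendant '[[1,4,0,0],[0,0,0,0],[0,0,2,0],[0,0,0,0],[0,0,0,0]]'|egrep 'pos|force'; for i in 1 2 3; do python3 -m pendant '[[0,0,1,0],[0,0,0,0],[0,0,0,0]]'|egrep 'pos|force'; done
python3 -c "
from h import *
rim(1,(546,-346.5),4);rim(2,(546,-346.5),16)
"
```

```text
tool_pos: [473.4, -392.8, 55.7]
wrist_force: [1.1, 1.2, -0.9]
grasp_force: 29.8
tool_pos: [473.7, -392.9, 55.0]
wrist_force: [-0.8, 0.3, -0.5]
grasp_force: 29.8
tool_pos: [473.8, -393.1, 54.4]
wrist_force: [-1.3, -0.3, 1.7]
grasp_force: 29.8
tool_pos: [473.4, -393.5, 53.9]
wrist_force: [-3.5, 0.8, 6.2]
grasp_force: 29.9
expected px [305.  69.]
rim 1 [ 548.3 -349.8] err 3.83 n 618 0.74
rim 1 [ 555.3 -346.4] err 3.59 n 763 0.61
expected px [304.  65.]
rim 2 [ 547.8 -350.3] err 0.35 n 764 0.93
rim 2 [ 541.4 -348. ] err 2.72 n 623 0.87
```

```bash
python3 -m pendant '[[0,0,0,0],[0,0,0,0],[0,0,0,0],[0,0,0,0],[0,0,0,0]]' 40;  python3 -m pendant '[[0,0,-15,0],[0,0,-35,0],[0,0,-38,0],[0,0,-30,0],[0,0,-12,0],[0,0,0,0],[0,0,0,0]]'
python3 - <<'E'
from h import *
rim(2,(548,-350),16,show='pics/w7.png'); rim(1,(548,-350),4)
go(510,192,180,159)
E
```

```text
time_s: 24.42
tool_pos: [473.7, -392.8, 52.8]
orientation: [-0.0, 0.966, 0.259, 0.0]
wrist_force: [0.7, 0.3, 0.5]
width: 0.422
grasp_force: 0.0
time_s: 25.0
tool_pos: [473.7, -393.2, 183.2]
orientation: [0.001, 0.966, 0.259, 0.0]
wrist_force: [-0.5, 0.4, -0.1]
width: 0.438
grasp_force: 0.0
expected px [321.  92.]
rim 2 [ 547.  -348.8] err 7.2 n 516 0.7
rim 2 [ 547.5 -349.3] err 0.62 n 536 0.64
expected px [322.  92.]
rim 1 [ 548.4 -349.6] err 6.83 n 518 0.9
rim 1 [ 545.6 -341.1] err 10.17 n 553 0.65
before twist [ 324.8 -487.1    0.9] after twist [174.4 558.8   0.9] twist -129.0 now [ 472.5 -392.2  180.9] 30.0 J [ 0.99  0.49 -0.45  1.68  0.24  1.03 -0.59] t 25.2
```

View pics/w7.png

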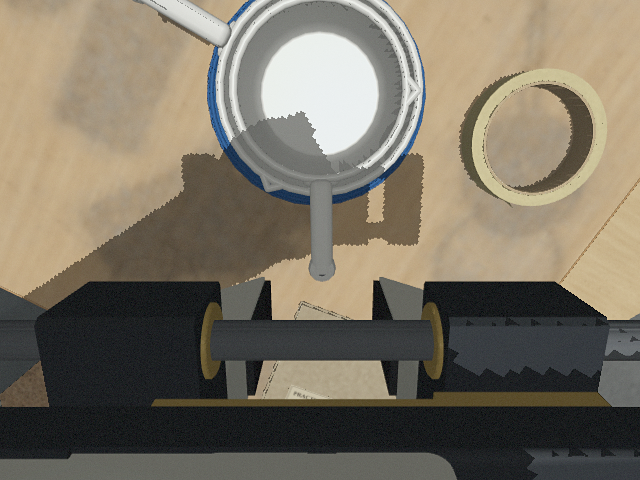

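Nest so far: c2's rim (r≈85 px) is concentric in c1's around (320,92), with the handles apart. Next, casserole_3, the white one.

```bash
python3 -m pendant '[[21.8,-32.7,0,0],[21.8,-32.7,0,0],[21.8,-32.7,0,0],[21.8,-32.7,0,0],[21.8,-32.7,0,0],[21.8,-32.7,0,0],[21.8,-32.7,0,0],[21.8,-32.7,0,0],[21.8,-32.7,0,0],[21.8,-32.7,0,0],[21.8,-32.7,0,0],[21.8,-32.7,0,0]]' 50 >/dev/null; python3 -m pendant '[[21.8,-32.7,0,0],[21.8,-32.7,0,0],[21.8,-32.7,0,0],[0,0,0,-7],[0,0,0,-7],[0,0,0,-7],[0,0,0,-7],[0,0,0,-7],[0,0,0,-7],[0,0,0,-7],[0,0,0,-7],[0,0,0,-7]]' >/dev/null;  python3 -m pendant '[[0,0,0,-7],[0,0,0,-7],[0,0,0,-7],[0,0,0,-7],[0,0,0,-7],[0,0,0,-7],[0,0,0,-7],[0,0,0,-7],[0,0,0,-7],[0,0,0,-3],[0,0,0,0],[0,0,0,0]]'
python3 - <<'E'
from h import *
handle(3); go(510,196,35,159); rim(3,(584.5,167.5),0)
E
```

```text
time_s: 28.2
tool_pos: [510.8, 195.2, 182.0]
orientation: [-0.001, 0.183, 0.983, 0.0]
wrist_force: [-1.0, -0.3, 0.1]
width: 0.542
grasp_force: 0.0
score 0.94 xrange [-119.1   25.8]
  x -16 y mid -0.0 w 14.3
  x -8 y mid -0.0 w 12.8
  x 0 y mid -0.4 w 13.4
  x 8 y mid -0.4 w 13.3
  x 16 y mid -0.0 w 16.4
  x 24 y mid -0.0 w 16.4
score 0.61 xrange [ 4.4 88.2]
  x 0 y mid -151.0 w 22.0
  x 8 y mid -151.2 w 53.5
  x 16 y mid -150.5 w 69.6
  x 24 y mid -149.4 w 82.0
  x 32 y mid -149.0 w 87.9
  x 40 y mid -148.5 w 91.2
  x 48 y mid -147.8 w 92.5
  x 56 y mid -138.8 w 108.8
before twist [  1.2   0.3 147.5] after twist [  1.2   0.3 147.5] twist -0.1 now [511.  195.3 182.5] 158.9 J [ 0.45  0.62 -1.17  1.84  0.64  1.12  0.25] t 28.3
expected px [323. 328.]
rim 3 [585.2 167.1] err 11.69 n 335 0.64
```

```bash
python3 -m pendant '[[1,0,25,0],[0,0,35,0],[0,0,35,0],[0,0,28,0],[0,0,15,0],[0,0,9.5,0],[0,0,0,0],[0,0,0,0]]'|egrep 'pos|force'; python3 -m pendant '[[0,0,0,0],[0,0,0,0],[0,0,0,0],[0,0,0,0],[0,0,0,0],[0,0,0,0],[0,0,0,0],[0,0,0,0],[0,0,0,0]]' 0; python3 -m pendant '[[0,0,-10,0],[0,0,-20,0],[0,0,-35,0],[0,0,-35,0],[0,0,-20,0],[0,0,0,0],[0,0,0,0],[0,0,0,0]]'
python3 - <<'E'
from h import *
handle(3,119); go(480,-150,155,150)
E
```

```text
tool_pos: [510.9, 196.4, 36.4]
wrist_force: [-0.3, -0.2, 0.5]
grasp_force: 0.0
time_s: 29.82
tool_pos: [510.5, 195.7, 35.6]
orientation: [0.0, 0.182, 0.983, -0.0]
wrist_force: [0.0, -0.6, 1.4]
width: 0.15
grasp_force: 30.0
time_s: 30.48
tool_pos: [509.8, 194.9, 154.8]
orientation: [-0.0, 0.182, 0.983, -0.001]
wrist_force: [-0.2, -0.9, -1.5]
width: 0.148
grasp_force: 30.0
score 0.77 xrange [-26.2  28.8]
  x -16 y mid -0.4 w 15.4
  x -8 y mid -0.8 w 13.1
  x 8 y mid -0.5 w 13.7
  x 16 y mid -0.7 w 17.0
  x 24 y mid -0.7 w 16.9
  x 32 y mid -0.9 w 8.7
score 0.74 xrange [34.3 78.5]
  x 32 y mid -78.9 w 20.3
  x 40 y mid -78.5 w 38.3
  x 48 y mid -76.9 w 46.2
  x 56 y mid -76.0 w 46.5
before twist [ -96.  -332.6   -0.8] after twist [-147.  -313.4   -0.8] twist 9.0 now [509.4 195.  154.2] 159.0 J [ 0.42  0.65 -1.13  1.86  0.67  1.08  0.23] t 30.5833
```

```bash
python3 -m pendant '[[-4,-12,0,0],[-8,-25,0,0],[-11.5,-36.6,0,0],[-11.5,-36.6,0,0],[-11.5,-36.6,0,0],[-11.5,-36.6,0,0],[-11.5,-36.6,0,0],[-11.5,-36.6,0,0],[-11.5,-36.6,0,0],[-11.5,-36.6,0,0],[-11.5,-36.6,0,0],[-11.5,-36.6,0,0]]' >/dev/null; python3 -m pendant '[[-11.3,-36.1,0,0],[-8,-27,0,0],[-5,-16,0,0],[0,0,0,3],[0,0,0,4],[0,0,0,2],[0,0,0,0],[0,0,0,0]]'
python3 - <<'E'
from h import *
im=robot.camera("wrist");
handle(3,119,show='pics/w8.png'); go(477.9,-309.3,70,150)
E
```

```text
time_s: 32.25
tool_pos: [478.5, -308.2, 154.5]
orientation: [-0.001, 0.258, 0.966, 0.0]
wrist_force: [0.5, -0.0, -1.4]
width: 0.145
grasp_force: 30.0
score 0.55 xrange [-26.4  28.8]
  x -16 y mid -0.4 w 15.1
  x -8 y mid -0.2 w 13.2
  x 8 y mid -0.6 w 13.4
  x 16 y mid -0.6 w 17.0
  x 24 y mid -0.4 w 16.7
  x 32 y mid -0.4 w 8.7
before twist [ 0.4 -1.4 85.1] after twist [ 0.4 -1.4 85.1] twist 0.1 now [ 478.9 -308.3  155.1] 150.1 J [ 1.34  0.7  -1.13  1.81  0.7   1.11  1.  ] t 32.4
```

View pics/w8.png

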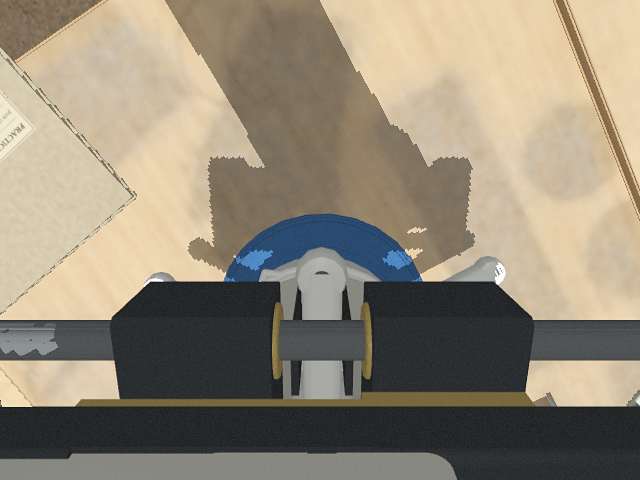

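c3 is lined up: the mat arc centre at col ~325 and the handle at col 321, with the other handles about 60° to each side. Lowering.

```bash
python3 -m pendant '[[0.4,-1.4,0,0],[0,0,15,0],[0,0,25,0],[0,0,20,0],[0,0,12,0],[0,0,8,0],[0,0,3,0],[0,0,0,0],[0,0,0,0]]'|egrep 'pos|force';  for i in 1 2; do python3 -m pendant '[[0,0,2,0],[0,0,0,0],[0,0,0,0]]'|egrep 'pos|wrist_f'; done;for i in 1 2 ; do python3 -m pendant '[[0,0,1,0],[0,0,0,0],[0,0,0,0]]'|egrep 'pos|wrist_f'; done
```

```text
tool_pos: [478.8, -309.7, 73.2]
wrist_force: [-0.0, 0.6, -0.6]
grasp_force: 30.0
tool_pos: [478.3, -309.9, 71.1]
wrist_force: [0.4, -0.8, -1.5]
tool_pos: [478.0, -309.7, 68.5]
wrist_force: [0.3, -0.2, -1.0]
tool_pos: [478.1, -309.6, 67.5]
wrist_force: [-1.0, 0.4, -0.1]
tool_pos: [478.0, -309.6, 66.5]
wrist_force: [0.5, 0.7, -0.7]
```

```bash
python3 - <<'E'
from h import *
im=robot.camera("scene"); m=robot.camera_model("scene")
u,v=proj(m,[[547,-349,60]])[0].astype(int)
cv2.imwrite("pics/s3.png",cv2.resize(im[v-60:v+60,u-80:u+80,::-1],None,fx=4.5,fy=4.5,interpolation=cv2.INTER_CUBIC))
E
```

```text
(no output)
```

View pics/s3.png

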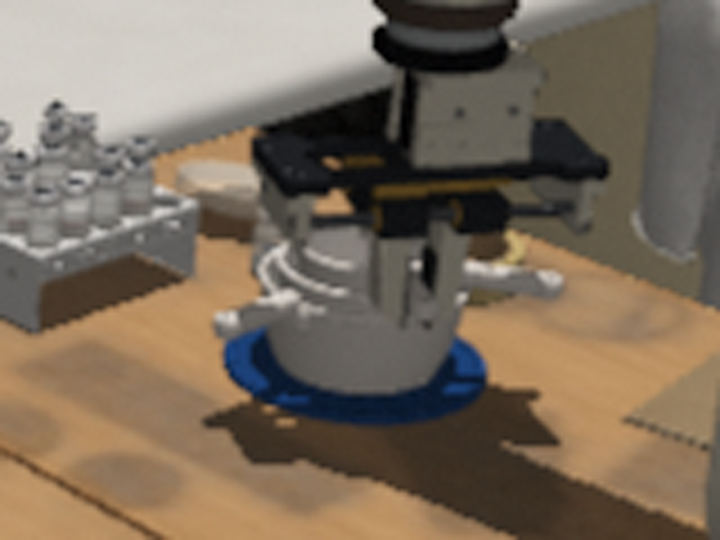

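c3's rim is level and about concentric inside c2's (arcs near (310,260)). Seating it in 1 mm steps.

```bash
for i in 1 2 3; do python3 -m pendant '[[0,0,1,0],[0,0,0,0],[0,0,0,0]]'|egrep 'pos|wrist_f'; done
```

```text
tool_pos: [478.0, -309.6, 65.5]
wrist_force: [0.3, -0.7, -1.7]
tool_pos: [478.0, -309.6, 64.5]
wrist_force: [-0.2, 0.6, -0.8]
tool_pos: [478.2, -309.7, 63.8]
wrist_force: [-0.6, -0.7, 1.6]
```

```bash
python3 -m pendant '[[0,0,0.3,0],[0,0,0,0]]'|egrep 'pos|wrist_f'; python3 -m pendant '[[0,0,0,0],[0,0,0,0],[0,0,0,0],[0,0,0,0],[0,0,0,0]]' 40 >/dev/null;  python3 -m pendant '[[0,0,-15,0],[0,0,-35,0],[0,0,-38,0],[0,0,-30,0],[0,0,-10,0],[0,0,0,0],[0,0,0,0]]'
python3 - <<'E'
from h import *
handle(3,28); go(536,24,180,-15)
E
```

```text
tool_pos: [478.1, -309.6, 63.5]
wrist_force: [-2.3, 0.3, 5.2]
time_s: 36.12
tool_pos: [477.9, -310.0, 191.6]
orientation: [0.0, 0.259, 0.966, -0.001]
wrist_force: [0.3, -0.5, -0.5]
width: 0.435
grasp_force: 0.0
score 0.92 xrange [-116.7   25.8]
  x -16 y mid 0.1 w 13.3
  x -8 y mid 0.1 w 13.2
  x 0 y mid 0.1 w 13.1
  x 8 y mid 0.4 w 13.6
  x 16 y mid 0.1 w 16.5
  x 24 y mid 0.1 w 16.5
before twist [115.5 318.4   9.8] after twist [ -29.2 -337.5    9.8] twist 165.0 now [ 476.9 -309.5  189.8] 150.0 J [ 1.37  0.66 -1.17  1.78  0.66  1.16  1.04] t 36.2167
```

```bash
python3 -m pendant '[[12.9,35.6,1,0],[12.9,35.6,1,0],[12.9,35.6,1,0],[12.9,35.6,1,0],[12.9,35.6,1,0],[12.9,35.6,1,0],[12.9,35.6,1,0],[12.9,35.6,1,0],[12.9,35.6,1,0],[0,0,0,7],[0,0,0,7],[0,0,0,7]]' 50 >/dev/null; python3 -m pendant '[[0,0,0,7],[0,0,0,7],[0,0,0,7],[0,0,0,7],[0,0,0,7],[0,0,0,7],[0,0,0,7],[0,0,0,7],[0,0,0,7],[0,0,0,7],[0,0,0,7],[0,0,0,7]]' >/dev/null; python3 -m pendant '[[0,0,0,7],[0,0,0,7],[0,0,0,7],[0,0,0,7],[0,0,0,7],[0,0,0,7],[0,0,0,7],[0,0,0,7],[0,0,0,4],[0,0,0,0],[0,0,0,0]]'
python3 - <<'E'
from h import *
handle(4); go(537,26,33,-15); rim(4,(604,10),0)
E
```

```text
time_s: 39.13
tool_pos: [536.5, 25.8, 180.8]
orientation: [0.0, 0.992, -0.129, -0.001]
wrist_force: [-0.4, -0.3, 0.0]
width: 0.546
grasp_force: 0.0
score 0.92 xrange [-22.5 104.5]
  x -16 y mid 0.5 w 17.7
  x -8 y mid 0.8 w 15.6
  x 0 y mid 0.8 w 14.1
  x 8 y mid 0.5 w 13.3
  x 16 y mid 0.2 w 13.9
  x 24 y mid 0.1 w 13.8
  x 32 y mid -0.2 w 13.1
  x 40 y mid -0.8 w 34.7
  x 48 y mid -0.8 w 51.1
  x 56 y mid -0.8 w 62.1
before twist [ 0.000e+00 -1.000e-01  1.484e+02] after twist [ 0.000e+00 -1.000e-01  1.484e+02] twist 0.2 now [537.   25.9 181.4] -14.8 J [ 0.34  0.37 -0.53  1.87  0.22  0.96 -2.12] t 39.2333
expected px [318. 123.]
rim 4 [607.1   8. ] err 0.43 n 401 0.59
```

```bash
python3 -m pendant '[[2,0.4,25,-1.5],[0,0,35,0],[0,0,35,0],[0,0,28,0],[0,0,15,0],[0,0,10,0],[0,0,0,0],[0,0,0,0]]'|egrep 'pos|force'; python3 -m pendant '[[0,0,0,0],[0,0,0,0],[0,0,0,0],[0,0,0,0],[0,0,0,0],[0,0,0,0],[0,0,0,0],[0,0,0,0],[0,0,0,0]]' 0; python3 -m pendant '[[0,0,-10,0],[0,0,-20,0],[0,0,-35,0],[0,0,-35,0],[0,0,-30,0],[0,0,-10,0],[0,0,0,0],[0,0,0,0]]'
python3 - <<'E'
from h import *
go(547,-419,155,90); rim(4,(607,8),140); handle(4,140)
E
```

```text
tool_pos: [539.6, 25.1, 34.4]
wrist_force: [0.2, 0.9, -0.3]
grasp_force: 0.0
time_s: 40.75
tool_pos: [539.4, 25.0, 34.4]
orientation: [0.0, 0.993, -0.117, 0.0]
wrist_force: [-0.8, 0.0, 2.1]
width: 0.149
grasp_force: 30.0
time_s: 41.42
tool_pos: [539.3, 24.7, 174.3]
orientation: [0.0, 0.993, -0.117, 0.0]
wrist_force: [0.4, 0.3, -1.2]
width: 0.15
grasp_force: 30.0
before twist [111.  429.6  19.3] after twist [-443.7    7.7   19.3] twist -103.5 now [539.3  24.7 174.3] -13.5 J [ 0.34  0.38 -0.54  1.88  0.24  0.95 -2.11] t 41.4167
expected px [320. 120.]
rim 4 [605.3   7.8] err 0.3 n 792 0.68
score 0.83 xrange [-21.   99.4]
  x -16 y mid 0.8 w 15.0
  x -8 y mid 0.7 w 14.4
  x 8 y mid 1.0 w 13.3
  x 16 y mid 0.9 w 13.3
  x 24 y mid 0.8 w 13.3
  x 32 y mid 0.8 w 13.5
  x 40 y mid 0.8 w 36.2
  x 48 y mid 0.7 w 51.9
  x 56 y mid 0.7 w 60.0
```

```bash
python3 -m pendant '[[3,12,0,0],[6,24,0,0],[9.4,37,0,0],[9.4,37,0,0],[9.4,37,0,0],[9.4,37,0,0],[9.4,37,0,0],[9.4,37,0,0],[9.4,37,0,0],[9.4,37,0,0],[9.4,37,0,0],[9,34,0,0]]' >/dev/null; python3 -m pendant '[[5,18,0,0],[2,7.4,0,0],[0,0,0,-3],[0,0,0,-6],[0,0,0,-7],[0,0,0,-7],[0,0,0,-7],[0,0,0,-7],[0,0,0,-7],[0,0,0,-7],[0,0,0,-7],[0,0,0,-7]]' >/dev/null;  python3 -m pendant '[[0,0,0,-7],[0,0,0,-7],[0,0,0,-7],[0,0,0,-7],[0,0,0,-5],[0,0,0,-3.5],[0,0,0,-2],[0,0,0,0],[0,0,0,0]]'
python3 - <<'E'
from h import *
go(546,-417.5,85,90); rim(4,(547,-349.5),140); 
E
```

```text
time_s: 44.37
tool_pos: [546.0, -416.1, 173.6]
orientation: [-0.001, 0.707, 0.707, 0.0]
wrist_force: [0.2, 0.3, -0.3]
width: 0.151
grasp_force: 30.0
before twist [-1.4 -0.  88.6] after twist [-1.4 -0.  88.6] twist 0.0 now [ 546.  -416.1  173.6] 90.0 J [ 1.11  0.71 -0.78  1.49  0.52  1.16  0.25] t 44.3667
expected px [322. 127.]
rim 4 [ 488.3 -342.2] err 4.96 n 183 0.86
rim 4 [ 489.5 -358.5] err 4.9 n 195 0.71
rim 4 [ 546.7 -348.9] err 0.21 n 792 0.68
rim 4 [ 546.5 -348.4] err 0.14 n 36 0.64
```

```bash
python3 -m pendant '[[-1,0,0,0],[0,0,15,0],[0,0,25,0],[0,0,22,0],[0,0,14,0],[0,0,9,0],[0,0,4.5,0],[0,0,0,0],[0,0,0,0]]'|egrep 'pos|force'
python3 - <<'E'
from h import *
rim(4,(547,-349.5),50,show='pics/w9.png');rim(3,(547,-349.5),28)
go(546,-417.5,74.5,90)
E
```

```text
tool_pos: [546.8, -418.3, 85.4]
wrist_force: [0.1, 1.0, -0.7]
grasp_force: 30.0
expected px [319. 120.]
rim 4 [ 547.5 -350.7] err 0.69 n 789 0.88
rim 4 [ 546.8 -350.2] err 2.72 n 1003 0.85
rim 4 [ 564.7 -350.7] err 2.54 n 492 0.8
rim 4 [ 537.7 -355.2] err 4.94 n 462 0.73
expected px [320. 120.]
rim 3 [ 549.1 -356.3] err 4.1 n 790 0.83
rim 3 [ 549.4 -351.3] err 3.0 n 991 0.74
rim 3 [ 561.1 -351.9] err 2.62 n 493 0.65
rim 3 [ 548.4 -351.3] err 6.77 n 456 0.63
before twist [ 1.1 -0.9 11.5] after twist [ 1.1 -0.9 11.5] twist 0.0 now [ 546.9 -418.6   86. ] 90.0 J [ 1.08  0.8  -0.72  1.54  0.59  1.03  0.2 ] t 45.4167
```

View pics/w9.png

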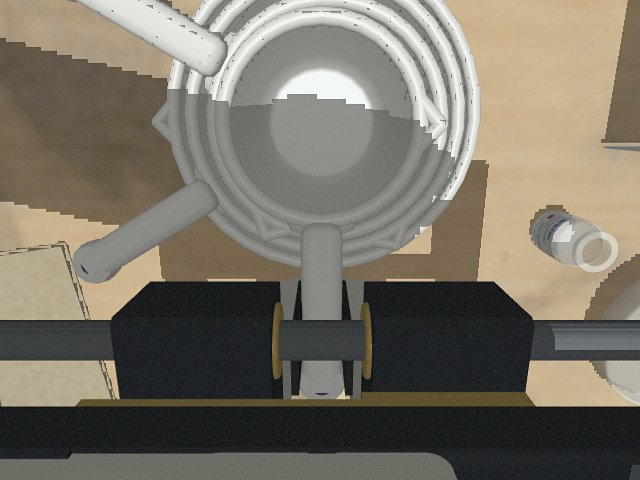

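c4's rim (cols 217–428) is concentric with the outer rim (cols 168–480), and all handles are clear. Lowering to contact.

```bash
python3 -m pendant '[[0.5,0.5,3,0],[0,0,3,0],[0,0,2,0],[0,0,0,0],[0,0,0,0]]'|egrep 'pos|wrist_f';  for i in 1 2 3; do python3 -m pendant '[[0,0,1,0],[0,0,0,0],[0,0,0,0]]'|egrep 'pos|wrist_f'; done
```

```text
tool_pos: [546.5, -417.5, 76.4]
wrist_force: [0.5, -0.3, -0.6]
tool_pos: [546.7, -417.6, 75.7]
wrist_force: [-0.1, -0.5, -0.5]
tool_pos: [546.8, -417.6, 74.8]
wrist_force: [0.1, -0.1, -0.4]
tool_pos: [546.9, -418.0, 74.3]
wrist_force: [-0.3, -0.8, 3.9]
```

Contact is at the expected height (74.4). Releasing, backing off and checking.

```bash
python3 -m pendant '[[0,0,0,0],[0,0,0,0],[0,0,0,0],[0,0,0,0],[0,0,0,0]]' 40 >/dev/null;  python3 -m pendant '[[0,0,-12,0],[0,0,-30,0],[0,0,-38,0],[0,0,-38,0],[0,0,-30,0],[-20,0,-10,0],[-30,0,0,0],[-30,0,0,0],[0,0,0,0],[0,0,0,0]]'
python3 - <<'E'
from h import *
im=robot.camera("wrist"); im2=robot.camera("scene"); m=robot.camera_model("scene")
u,v=proj(m,[[547,-349,60]])[0].astype(int)
a=cv2.resize(im,(400,300)); b=cv2.resize(im2[v-45:v+45,u-60:u+60],(400,300),interpolation=cv2.INTER_CUBIC)
cv2.imwrite("pics/end.png",np.hstack([a,b])[:,:,::-1])
print([(round(d["score"],2),np.round(d["point"])) for d in robot.mark_of("petri_base","scene")])
E
```

```text
time_s: 47.83
tool_pos: [545.4, -500.2, 231.9]
orientation: [0.0, 0.708, 0.706, -0.0]
wrist_force: [-0.4, 0.1, -0.1]
width: 0.434
grasp_force: 0.0
[(0.96, array([ 779., -130.,    2.]))]
```

View pics/end.png

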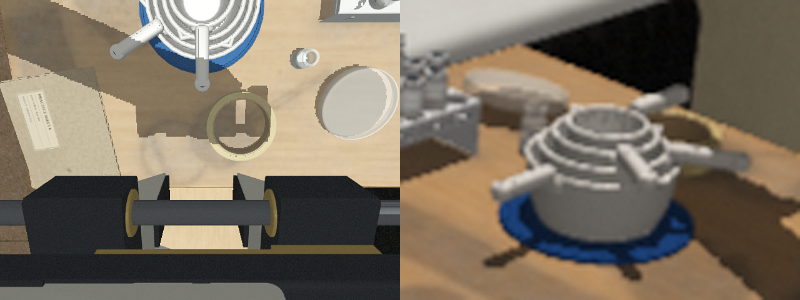

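The picture shows four level, concentric rims stepping up on the mat (around (605,150)), four handles fanned apart, the petri dish unmoved and the arm clear.

```bash
python3 -c "
from cell import robot
print(robot.job_done())"
```

```text
the job is handed in; nothing more can be done
None
```

The four casseroles are nested level in the middle of the blue mat with their handles about 60° apart, the petri dish has not moved, and the job was handed in at about 48 s.

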